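Clamp the glass filter funnel on to its flask

ROBOT

A 7-joint arm with a two-finger parallel gripper is mounted at the origin on the work surface. World frame = base frame: x ahead of the robot, y to its left, z up, the work surface at z = 0. Lengths are in m, angles in rad, forces in N, time in s.
With the tool pointing down it reaches from about 0.425 to 0.925 m from the base axis. Payload 6.8 kg.
Tool frame: the origin (TCP) lies at the very end of the fingers, on their centre line; the grasp point (between the pads) lies 19 mm behind it; z points along the fingers, y is the direction in which the jaws open and shut (so a half turn about z gives the same grasp; the last joint's range is limited). The gripper opens to 88 mm and grips with 3 to 60 N. Pads are 20 mm wide; open, the fingers measure 115 mm over their backs; the gripper's body (75 mm by 178 mm) begins 61 mm behind the grasp point.
Start: joints at [-1.359, 0.477, 0.022, 1.555, -0.011, 1.109, -0.083], TCP at [0.212, 0.641, 0.223] pointing down, gripper open.
Joint ranges: [-2.96, 2.96], [-0.34, 2.1], [-1.41, 1.46], [0.24, 2.44], [-1.37, 4.51], [0.17, 1.92], [-2.96, 2.96]. Speed limits (rad/s): [2.39, 2.39, 3.14, 3.14, 3.14, 3.14, 3.14].

INTERFACE

Orientations are given as [roll, pitch, yaw] about the fixed x, y, z axes, in that order (R = Rz(yaw) Ry(pitch) Rx(roll)).
In Python, from bench import arm, cams gives the robot as it stands. The module is installed in compiled form; this text tells all that it offers.
- The arm moves only by the tool drive_tool, never from a script. Its argument "moves" is a list of rows, each an object with "dp": the shift along the world's x, y, z in mm, a list of three; "spin": the turn about the world's z in rad; "jaw": the closure in counts, from 0 (fully open) to 255 (shut). In form: [{"dp": [tx, ty, tz], "spin": spin, "jaw": jaw}, ...]. A call has exactly 8 rows; each row is the pose to reach, as a shift and turn from the pose commanded when the call began; what a row does not reach only later rows make up. A row lasts 1/8 s, in which the tool goes at most 62.5 mm and 10.7 degrees, less where a joint would pass 70% of its speed; a pose out of reach is approached as far as the arm can. A call with a gripper value outside its range is refused whole. The fingers move at their own pace and stop on an object; "newtons" is the grip in N (left out, the last holds). Time passes only in rows, so rows that repeat a pose let the fingers close, or fill a call up. It gives the time, the measured TCP pose, the force and the opening at its end, in the units of the state.
- arm.observe(): the state, without advancing time (a new reading comes with each control period).
- cams.snapshot(name): name is "scene" or "top"; returns a dict with "frame" (384x512x3 uint8, red, green, blue), "camera_matrix" (3x3 intrinsics, pixels), "R" (3x3) and "t" (3): a world point X has camera coordinates R X + t. Camera axes: x right, y down, z forward; pixel columns grow to the right and rows downward; lengths in m; the calibration is good to about 2 mm. A picture is of the moment at which its call begins. There is no depth.
- arm.hand_in(): hands the job in, once; it reports no verdict.
The state is a dict: "time_s": time; "joint_positions": joint angles; "joint_velocities": joint speeds; "tau": joint torques, N m; "tool_pos": TCP position; "tcp_rot": TCP orientation; "ft_force": force on the tool from outside, world axes, zero at the start; "moment": the same for the moment, N m; "grip_width": finger opening in m.
Only numpy, scipy, OpenCV 4.12 (cv2) and the standard library are available. Lean on these libraries where they do the work, as an engineer would, in place of code of your own. Each camera call takes 0.05 s, during which the arm holds its last target.

TASK

Stand the loose glass funnel upright and centred on the flat glass seat on top of the filter flask, inside the open clamp, and let go of it. Then squeeze the clamp's two handles together until the spring catch snaps into its notch, stop squeezing at that moment (bearing on after the snap would strain the glass), and let go, leaving the funnel clamped. Leave the beaker, jar and dishes where they stand.

Things in the scene. Friction and masses are not known exactly. Their poses are not given: they have to be found in the camera images.
- funnel_centre (a point): Loose funnel: straight clear-glass tube, open at both ends, 36 mm outside diameter, 90 mm tall, on a flat foot flange 46 mm across and 5 mm thick; about 85 g. It stands upright on the bench. The point is on its axis half-way up, 45 mm above its underside; z runs up the axis. (The beaker is 50 mm across, 68 mm tall, with a bottom and spout.)
- funnel_foot (a point): Centre of the underside of the funnel's foot flange, 45 mm below funnel_centre.
- filter_stand: Fixed stand: conical glass flask in a screwed-down foot 100 mm across, rubber bung, glass filter base; it carries the clamp. Origin on the bench below the seat, z up. The clamp's handles point along its -x from the seat, a white hose lies on the +x side; the handles move along y.
- filter_seat (a point): Centre of the flat round glass seat (46 mm across) on top of the stand, 158 mm above the bench, axes as filter_stand. The funnel's flange stands on it. With the clamp open, the flange goes straight down between the clamp's two side lips with about 2 mm to spare each side. The lips reach 10 mm above the seat, no part of the clamp more than 16 mm.
- clamp_grip (a point): Where to squeeze: mid-point between the two handles, 95 mm from the seat along -x and level with it; axes as filter_stand. The handles are flat bars with grey sleeves, 14 mm tall (7 mm above and below this point), 6 mm thick, free below, ending 25 mm farther out. Outer faces here are 69 mm apart when open, 29 mm less per 0.1 rad of both clamp joints; they close towards this point along y.
- clamp (a joint): Right clamp half's angle about the hinge behind the seat, rad: 0 open (spring-held), growing as it is squeezed in. The springs take 2 to 5 N a handle; on the catch's ramp this rises to a peak of 9 to 18 N, then gives. The keeper is set anywhere in its slot, so with both halves turned alike the snap comes at an unknown 0.05 to 0.13. Latched it rests at 0.07 to 0.14; unlatched it springs back to 0.
- clamp_left (a joint): The same for the left clamp half. The two turn independently on one hinge pin with equal springs, so they settle alike unless pushed aside; neither turns past 0.15.
- catch (a joint): Angle of the spring catch, a small steel arm on top of the handles, from the left one over to the keeper on the right one, 48 mm nearer the seat than clamp_grip, rad: 0 at rest, up to about 0.1 on the ramp, back to 0 at once on snapping in. The snap pulls the handles about 3 mm closer (measured at clamp_grip) by itself; 1 mm more and the catch bears on the solid end of its notch.
- beaker: Bystander: small glass beaker, 50 mm across and 68 mm tall; origin at the centre of its underside.
- reagent: Bystander: glass jar with a blue screw cap, 56 mm across and 115 mm tall; origin at the centre of its underside.
- dishes: Bystander: stack of three covered glass dishes, 63 mm across and 43 mm tall; origin at the centre of its underside.
Not all that is in view belongs to the job. Leave any black look-alike of the part that bears funnel_centre alone.

How it is judged:
On the way, in this order (a step that is already met when the one before it is completed fails the run):
1. the funnel stands on the seat, centred within 3 mm and upright, in the open clamp, and is let go (horizontal distance between funnel_foot and filter_seat below 0.003 m and z of funnel_foot in the frame of filter_seat between -0.002 and 0.002 m and angle between funnel_foot's own z axis and vertical below 0.06 rad and contact force between the fingers and funnel below 0.1 N and value of joint each of clamp, clamp_left below 0.03 rad), for 0.2 s.
2. the catch has snapped into its notch (value of joint each of clamp, clamp_left above 0.06 rad and value of joint catch below 0.03 rad and contact force between the fingers and filter_stand below 0.1 N), for 0.2 s.
At the end, for the whole second after the job is handed in: The clamp is latched (both halves stay above 0.06 rad by themselves, the catch at rest in the notch) round the funnel, which stands still on the seat, centred within 4 mm, its underside within 2 mm of the seat and upright within 0.06 rad (value of joint each of clamp, clamp_left above 0.06 rad and value of joint catch below 0.03 rad and horizontal distance between funnel_foot and filter_seat below 0.004 m and z of funnel_foot in the frame of filter_seat between -0.002 and 0.002 m and angle between funnel_foot's own z axis and vertical below 0.06 rad and linear speed of funnel below 0.02 m/s); the robot touches nothing.
It fails at once if the handles squeezed on with more than 16 N in all (8 N on each) once the catch has snapped in and bears on the end of its notch (value of joint clamp above 0.045 rad and value of joint catch below 0.01 rad and contact force between the fingers and filter_stand above 16 N).
It fails at once if the funnel knocked or pressed against the filter stand or its clamp with more than 40 N (contact force between funnel and filter_stand above 40 N).
It fails at once if the beaker, jar or dishes moved by more than 20 mm (distance of any of beaker, reagent, dishes from where it was at the start of the episode above 0.02 m).
It also fails if it takes over 72 s, if anything falls off the work surface, if the arm or the gripper's body presses on something with over 40 N, if the wrist force passes 120 N, or if a joint passes its speed limit or range.

## Working session

There is one attempt and no reset: what is moved stays moved. The work goes in short steps, Python scripts to look and compute and a tool call to move; the robot and the scene stay as the last step left them, time stands still between calls to the robot, and variables do not carry over. Pictures are saved under pics/ and viewed, and the job is handed in when it is done.

Besides the shell and the picture viewer there is one more tool, called after "Emit:" as name([rows], argument=value, ...), one row to a line, values as JSON. drive_tool: Moves the arm, as the interface text tells. Its arguments: {"type":"object","properties":{"moves":{"type":"array","items":{"type":"object","properties":{"dp":{"type":"array","items":{"type":"number"}},"spin":{"type":"number"},"jaw":{"type":"number"}}}},"newtons":{"type":"number"}},"required":["moves"]}

```bash
mkdir -p pics
cat > h.py <<'E'
import numpy as np, cv2
from bench import arm, cams
def snap(n,save=None):
    s=cams.snapshot(n)
    if save: cv2.imwrite('pics/'+save,s['frame'][:,:,::-1])
    return s
def ray(s,u,v):
    K,R,t=[np.array(s[k]) for k in('camera_matrix','R','t')]
    c=-R.T@t; d=R.T@np.linalg.inv(K)@np.array([u,v,1.]); return c,d/np.linalg.norm(d)
def onz(s,u,v,z):
    c,d=ray(s,u,v); return c+d*(z-c[2])/d[2]
def proj(s,X):
    p=np.array(s['camera_matrix'])@(np.array(s['R'])@np.array(X)+np.array(s['t'])); return p[:2]/p[2]
E
python3 - <<'E'
from h import *
import pickle
o=arm.observe(); print({k:np.round(v,3) for k,v in o.items()})
d={}
for n in('scene','top'):
    s=snap(n,n+'0.png'); d[n]=s
    c,_=ray(s,256,192); print(n,np.round(c,3),s['camera_matrix'],np.round(s['R'],3))
pickle.dump(d,open('s0.pkl','wb'))
E
```

```text
{'time_s': np.float64(0.0), 'joint_positions': array([-1.359,  0.478,  0.022,  1.556, -0.011,  1.109, -0.083]), 'joint_velocities': array([ 0.002, -0.001, -0.   ,  0.   , -0.001,  0.001, -0.001]), 'tau': array([-0.0000e+00, -5.8283e+01,  1.5350e+00, -2.7262e+01, -5.4000e-02,
        1.7000e-02,  0.0000e+00]), 'tool_pos': array([0.212, 0.64 , 0.222]), 'tcp_rot': array([-3.14 ,  0.   ,  2.822]), 'ft_force': array([ 0.427, -0.769, -0.722]), 'moment': array([ 0.02 ,  0.021, -0.082]), 'grip_width': np.float64(0.088)}
scene [ 1.222 -0.42   0.684] [[378.3980715    0.         258.53036964]
 [  0.         378.3980715  189.41782405]
 [  0.           0.           1.        ]] [[ 0.503  0.864 -0.011]
 [ 0.502 -0.303 -0.81 ]
 [-0.703  0.402 -0.586]]
top [ 0.413 -0.051  1.174] [[380.01566508   0.         260.70177454]
 [  0.         380.01566508 191.84032549]
 [  0.           0.           1.        ]] [[ 0.004 -1.    -0.017]
 [-0.987 -0.001 -0.158]
 [ 0.158  0.018 -0.987]]
```

View pics/scene0.png

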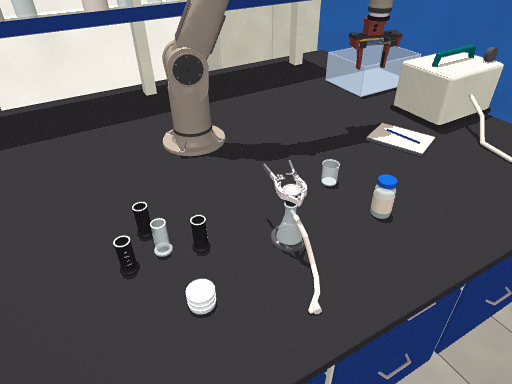

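View pics/top0.png

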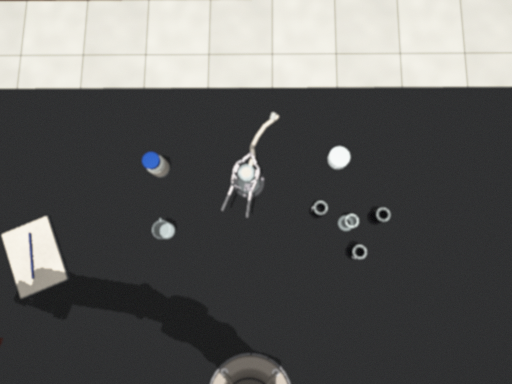

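Candidates for the funnel in the scene view: a clear tube at (161,238), black look-alikes at (142,220), (124,255) and (200,233), and the beaker at (330,172). In the top view the clear tube is at (348,222), the black ones at (320,208), (383,215) and (359,252), and the beaker at (164,230). I choose the clear tube and check it in a crop.

Run:
```python
from h import *
import pickle
d=pickle.load(open('s0.pkl','rb'))
T=d['top']['frame'][:,:,::-1]; S=d['scene']['frame'][:,:,::-1]
def crop(I,x0,y0,w,h,k): return cv2.resize(np.ascontiguousarray(I[y0:y0+h,x0:x0+w]),None,fx=k,fy=k,interpolation=cv2.INTER_CUBIC)
a=crop(T,300,190,100,75,4); b=crop(S,110,190,100,75,4); c=crop(T,205,140,100,75,4); e=crop(S,245,150,100,75,4)
cv2.imwrite('pics/crop0.png',np.vstack([np.hstack([a,b]),np.hstack([c,e])]))
```

```text
(no output)
```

View pics/crop0.png

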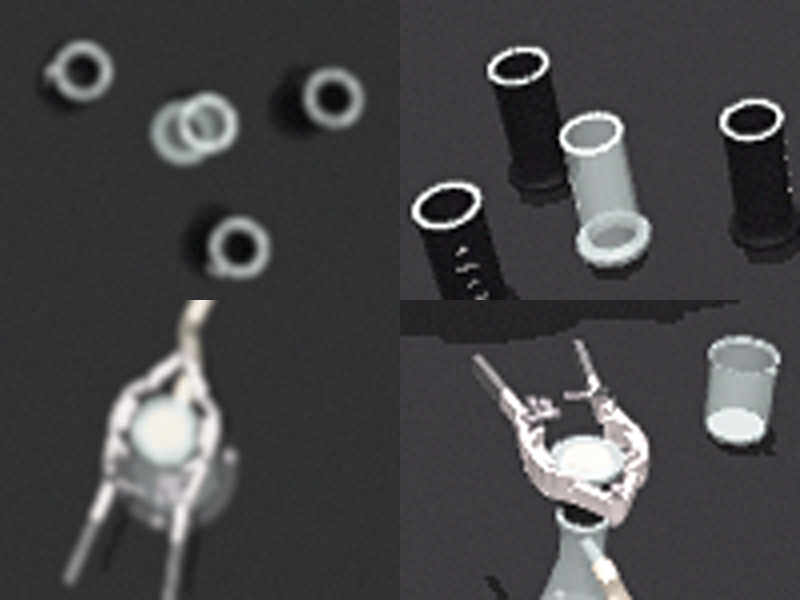

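Crop: the clear flanged tube (no bottom, no spout) is the funnel, with black look-alikes around it. Now I'll measure the funnel and the seat with masks and rays.

Run:
```python
from h import *
import pickle
d=pickle.load(open('s0.pkl','rb'))
T,S=d['top'],d['scene']
def tri(s1,p1,s2,p2):
    a,da=ray(s1,*p1); b,db=ray(s2,*p2)
    A=np.array([da,-db]).T; k=np.linalg.lstsq(A,b-a,rcond=None)[0]
    P,Q=a+k[0]*da,b+k[1]*db; return (P+Q)/2,np.linalg.norm(P-Q)
print('rough', onz(T,351.6,220.6,.09),onz(S,157.6,223.1,.09),onz(T,345.1,223.1,.005),onz(S,162.6,249.1,.005))
print('seat', onz(T,245.6,172.1,.158),onz(S,291.6,189.1,.158), tri(T,(245.6,172.1),S,(291.6,189.1)))
def blob(s,c,r,thr,fn=None):
    g=s['frame'].astype(int).min(2); m=np.zeros(g.shape,np.uint8); x,y=c
    m[y-r:y+r,x-r:x+r]=(g[y-r:y+r,x-r:x+r]>thr)
    n,l,st,ce=cv2.connectedComponentsWithStats(m); 
    for i in range(1,n):
        if st[i,4]>15: 
            cn=cv2.findContours((l==i).astype(np.uint8),cv2.RETR_EXTERNAL,cv2.CHAIN_APPROX_NONE)[0][0]
            e=cv2.fitEllipse(cn) if len(cn)>5 else None
            print(c,thr,st[i],np.round(ce[i],1),np.round(e[0],1) if e else '',np.round(e[1],1) if e else '')
for thr in(110,140,165): blob(T,(349,222),12,thr)
for thr in(190,210): blob(S,(158,223),13,thr)
for thr in(190,205,220,235): blob(T,(246,172),14,thr)
for thr in(190,205,220,235): blob(S,(292,189),14,thr)
f=T['frame'].astype(int)
print(f[172,225:270])
```

```text
rough [ 0.50423971 -0.29033363  0.09      ] [ 0.50367191 -0.28923336  0.09      ] [ 0.50366383 -0.28899774  0.005     ] [ 0.50464346 -0.29120272  0.005     ]
seat [0.63054546 0.00858    0.158     ] [0.6304786  0.00837644 0.158     ] (array([0.63049471, 0.00849059, 0.15798552]), np.float64(0.000207608418028523))
(349, 222) 110 [338 213  21  18 248] [348.3 221.7] [348.3 221.7] [15.3 21.5]
(349, 222) 140 [339 214  20  16 156] [348.7 221.6] [348.6 221.6] [13.8 20.6]
(349, 222) 165 [345 214  14  14  77] [351.1 220.8] [351.3 220.5] [12.9 13.2]
(158, 223) 190 [150 218  16  11  58] [157.6 223.1] [157.4 223. ] [ 9.6 15.1]
(158, 223) 210 [150 218  15  11  47] [157.5 223.7] [157.3 223.3] [ 9.1 14.6]
(246, 172) 190 [238 158  18  22 211] [247.1 170.3] [247.1 170.3] [12.9 23. ]
(246, 172) 190 [232 161   9  18  51] [235.1 169.6] [235.4 169.4] [ 4.  17.6]
(246, 172) 190 [252 167   7  19  54] [255.6 176.3] [255.4 176.4] [ 3.7 17.6]
(246, 172) 205 [239 158  17  22 189] [247.2 170.5] [247.2 170.4] [12.2 22.4]
(246, 172) 205 [234 164   5   8  24] [235.6 167.5] [235.7 167.5] [3.1 7.3]
(246, 172) 205 [255
[... 720 characters left out ...]
290.1 190.4] [11.9 21.8]
[[ 49  50  50]
 [ 46  47  49]
 [ 46  46  48]
 [ 48  49  48]
 [ 48  50  50]
 [ 49  49  51]
 [ 79  78  79]
 [151 148 149]
 [204 199 199]
 [193 187 187]
 [174 167 167]
 [151 147 147]
 [148 150 151]
 [191 198 198]
 [221 227 226]
 [231 235 232]
 [239 240 234]
 [244 241 233]
 [245 241 231]
 [244 240 230]
 [244 240 230]
 [245 240 231]
 [245 241 231]
 [245 241 231]
 [244 240 231]
 [242 240 232]
 [235 237 233]
 [217 224 222]
 [186 196 195]
 [166 170 169]
 [205 199 198]
 [237 232 231]
 [244 241 240]
 [235 231 230]
 [176 172 171]
 [ 97  95  95]
 [ 46  46  46]
 [ 43  42  45]
 [ 45  46  47]
 [ 52  52  54]
 [ 48  50  50]
 [ 47  49  51]
 [ 48  49  50]
 [ 50  51  52]
 [ 46  48  48]]
```

Run:
```python
from h import *
import pickle
d=pickle.load(open('s0.pkl','rb'))
T,S=d['top'],d['scene']
I=T['frame'][:,:,::-1]; J=S['frame'][:,:,::-1]
a=cv2.resize(np.ascontiguousarray(I[180:230,210:270]),None,fx=10,fy=10,interpolation=cv2.INTER_CUBIC)[:, :400]
cv2.imwrite('pics/h1.png',cv2.resize(np.ascontiguousarray(I[150:225,210:275]),None,fx=8,fy=8,interpolation=cv2.INTER_CUBIC))
cv2.imwrite('pics/h2.png',cv2.resize(np.ascontiguousarray(J[155:215,255:320]),None,fx=9,fy=9,interpolation=cv2.INTER_CUBIC))
# handle row centroids in top image
g=T['frame'].astype(int).min(2)
for (x0,x1) in((215,240),(240,262)):
    P=[]
    for r in range(192,216):
        w=np.clip(g[r,x0:x1]-80,0,None)
        if w.max()>20:
            u=(w*np.arange(x0,x1)).sum()/w.sum(); P.append(onz(T,u,r,.165)[:2]); print(r,round(u,1),w.max(),np.round(P[-1],4))
```

```text
192 229.8 149 [0.5743 0.0501]
193 229.2 148 [0.5716 0.0518]
194 228.7 116 [0.5689 0.053 ]
195 228.4 73 [0.5662 0.0538]
196 227.7 51 [0.5634 0.0557]
197 227.1 54 [0.5607 0.0572]
198 226.7 52 [0.558  0.0583]
199 226.3 50 [0.5553 0.0592]
200 225.9 49 [0.5526 0.0603]
201 225.4 46 [0.5499 0.0616]
202 225.0 50 [0.5472 0.0627]
203 224.6 51 [0.5445 0.0638]
204 224.1 55 [0.5418 0.0649]
205 223.7 54 [0.5391 0.0661]
206 223.3 55 [0.5364 0.0671]
207 222.8 54 [0.5337 0.0682]
208 222.4 48 [0.531  0.0694]
209 222.1 48 [0.5283 0.0702]
210 222.0 25 [0.5256 0.0704]
192 249.1 153 [ 0.5744 -0.0017]
193 248.5 156 [ 5.717e-01 -3.000e-04]
194 247.8 155 [0.5689 0.0016]
195 247.8 148 [0.5662 0.0017]
196 248.2 144 [5.635e-01 5.000e-04]
197 249.0 143 [ 0.5608 -0.0017]
198 249.0 142 [ 0.5581 -0.0016]
199 248.9 127 [ 0.5554 -0.0013]
200 248.7 91 [ 0.5527 -0.0009]
201 248.7 60 [ 0.55  -0.001]
202 248.6 43 [ 0.5472 -0.0007]
203 248.4 40 [ 5.445e-01 -1.000e-04]
204 248.1 43 [0.5418 0.0006]
205 247.9 47 [0.5392 0.001 ]
206 247.8 50 [0.5365 0.0014]
207 247.8 52 [0.5338 0.0014]
208 247.7 49 [0.5311 0.0015]
209 247.6 45 [0.5284 0.0018]
210 247.4 42 [0.5257 0.0024]
211 247.1 43 [0.523  0.0031]
212 246.9 47 [0.5203 0.0036]
213 246.8 54 [0.5177 0.0039]
214 246.7 52 [0.515 0.004]
215 246.7 54 [0.5123 0.004 ]
```

View pics/h1.png

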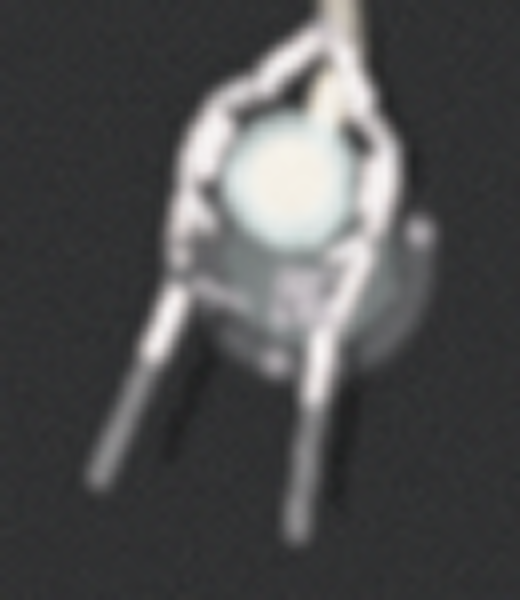

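View pics/h2.png

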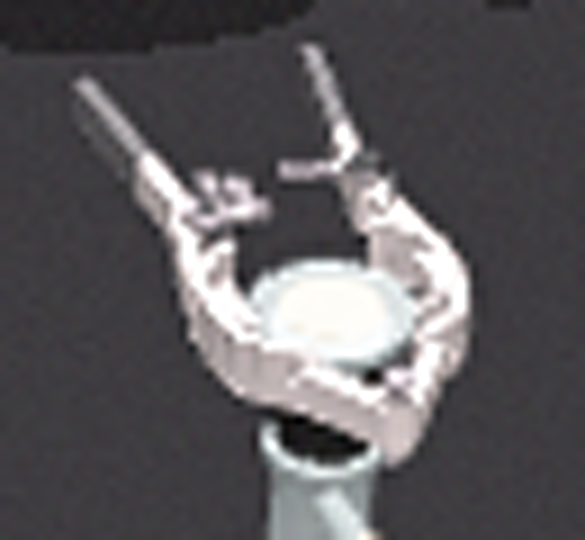

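The pictures show the seat at top (246,172) and the handles running to tips at top (222,209) and (247,215). That gives stand yaw ≈ -0.25 rad and clamp_grip ≈ (0.5385, 0.032), and the 63 mm handle-centre spacing agrees. Next I check the clearance around the funnel.

Run:
```python
from h import *
import pickle
d=pickle.load(open('s0.pkl','rb'))
T,S=d['top'],d['scene']
f=np.array([.504,-.290])
for p in((320,208),(383,215),(359.5,251.5)):
    q=onz(T,*p,.09)[:2]; v=q-f; print(np.round(q,3),round(np.hypot(*v)*1000),np.degrees(np.arctan2(v[1],v[0])))
print('dishes',onz(T,339,157.5,.043),'jar',onz(T,151,159,.115),'beaker',onz(T,162,229,.05))
```

```text
[ 0.54  -0.202] 96 67.78818488334171
[ 0.52 -0.38] 91 -79.67807701704336
[ 0.418 -0.309] 89 -167.32558664535017
dishes [ 0.70049527 -0.26903819  0.043     ] jar [0.67828596 0.2838474  0.115     ] beaker [0.48154757 0.26113653 0.05      ]
```

Emit:
drive_tool([
  {"dp":[35,-35,10],"spin":-0.1,"jaw":0},
  {"dp":[75,-78,25],"spin":-0.22,"jaw":0},
  {"dp":[118,-120,30],"spin":-0.34,"jaw":0},
  {"dp":[160,-162,30],"spin":-0.46,"jaw":0},
  {"dp":[200,-205,30],"spin":-0.58,"jaw":0},
  {"dp":[240,-250,30],"spin":-0.7,"jaw":0},
  {"dp":[275,-295,30],"spin":-0.82,"jaw":0},
  {"dp":[300,-340,30],"spin":-0.92,"jaw":0},
], newtons=15)

```text
time_s: 1.1
tool_pos: [0.5133, 0.2987, 0.2523]
tcp_rot: [-3.141, 0.0, 1.897]
ft_force: [-0.5, -0.3, -0.0]
grip_width: 0.0879
```

Emit:
drive_tool([
  {"dp":[18,-45,0],"spin":-0.1,"jaw":0},
  {"dp":[36,-100,0],"spin":-0.2,"jaw":0},
  {"dp":[52,-155,0],"spin":-0.3,"jaw":0},
  {"dp":[60,-212,0],"spin":-0.42,"jaw":0},
  {"dp":[62,-270,0],"spin":-0.54,"jaw":0},
  {"dp":[58,-328,0],"spin":-0.66,"jaw":0},
  {"dp":[48,-385,0],"spin":-0.78,"jaw":0},
  {"dp":[35,-440,0],"spin":-0.9,"jaw":0},
])

```text
time_s: 2.1
tool_pos: [0.5465, -0.141, 0.2525]
tcp_rot: [-3.141, 0.0, 0.998]
ft_force: [0.7, -0.6, -0.0]
grip_width: 0.0877
```

Emit:
drive_tool([
  {"dp":[-10,-45,0],"spin":0,"jaw":0},
  {"dp":[-22,-90,0],"spin":0,"jaw":0},
  {"dp":[-34,-130,0],"spin":0,"jaw":0},
  {"dp":[-43,-151,0],"spin":0,"jaw":0},
  {"dp":[-43,-151,-20],"spin":0,"jaw":0},
  {"dp":[-43,-151,-60],"spin":0,"jaw":0},
  {"dp":[-43,-151,-90],"spin":0,"jaw":0},
  {"dp":[-43,-151,-100],"spin":0,"jaw":0},
])

```text
time_s: 3.1
tool_pos: [0.503, -0.2894, 0.1508]
tcp_rot: [-3.138, 0.001, 1.002]
ft_force: [0.0, 0.2, 0.6]
grip_width: 0.0879
```

Run:
```python
from h import *
o=arm.observe(); print(o['tool_pos'],o['tcp_rot'],o['joint_positions'])
a=snap('scene','sc1.png');b=snap('top','tp1.png')
def crop(s,x0,y0,w,h,k): return cv2.resize(np.ascontiguousarray(s['frame'][y0:y0+h,x0:x0+w,::-1]),None,fx=k,fy=k,interpolation=cv2.INTER_CUBIC)
cv2.imwrite('pics/c1.png',np.hstack([crop(a,100,160,130,130,3),crop(b,290,160,130,130,3)]))
```

```text
[ 0.50303402 -0.28944944  0.1507778 ] [-3.13813074e+00  7.37333222e-04  1.00179143e+00] [-0.08642134  0.47288386  0.66412724  1.88676415 -0.3632373   0.90846337
  0.18382002]
```

View pics/c1.png

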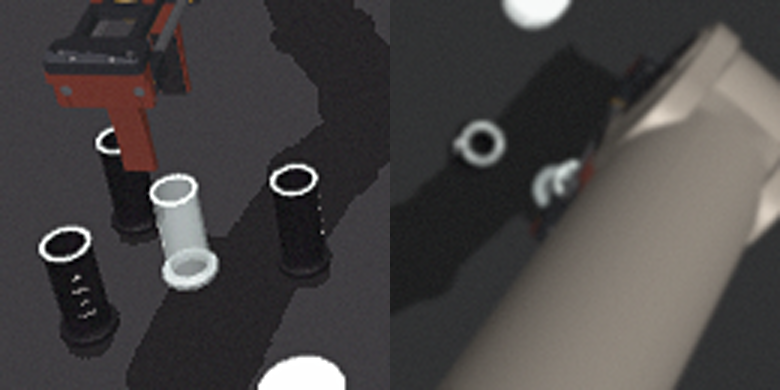

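The scene view shows the funnel standing clear under the open fingers, with the look-alikes untouched. I descend and grip.

Emit:
drive_tool([
  {"dp":[1,0,-30],"spin":0,"jaw":0},
  {"dp":[1,0,-60],"spin":0,"jaw":0},
  {"dp":[1,0,-90],"spin":0,"jaw":0},
  {"dp":[1,0,-106],"spin":0,"jaw":0},
  {"dp":[1,0,-106],"spin":0,"jaw":0},
  {"dp":[1,0,-106],"spin":0,"jaw":80},
  {"dp":[1,0,-106],"spin":0,"jaw":120},
  {"dp":[1,0,-106],"spin":0,"jaw":160},
], newtons=12)

```text
time_s: 4.2
tool_pos: [0.5056, -0.2904, 0.0474]
tcp_rot: [3.14, -0.0, 1.002]
ft_force: [-0.7, -0.5, -0.6]
grip_width: 0.0616
```

Emit:
drive_tool([
  {"dp":[0,0,0],"spin":0,"jaw":200},
  {"dp":[0,0,0],"spin":0,"jaw":255},
  {"dp":[0,0,0],"spin":0,"jaw":255},
  {"dp":[0,0,0],"spin":0,"jaw":255},
  {"dp":[0,0,5],"spin":0,"jaw":255},
  {"dp":[0,0,20],"spin":0,"jaw":255},
  {"dp":[0,0,50],"spin":0,"jaw":255},
  {"dp":[0,0,85],"spin":0,"jaw":255},
])

```text
time_s: 5.2
tool_pos: [0.505, -0.2902, 0.1332]
tcp_rot: [-3.141, 0.0, 1.002]
ft_force: [-0.1, 0.5, -0.4]
grip_width: 0.0343
```

Emit:
drive_tool([
  {"dp":[0,0,45],"spin":0,"jaw":255},
  {"dp":[5,10,90],"spin":0,"jaw":255},
  {"dp":[20,40,120],"spin":0,"jaw":255},
  {"dp":[40,90,130],"spin":0,"jaw":255},
  {"dp":[60,140,130],"spin":0,"jaw":255},
  {"dp":[80,185,130],"spin":0,"jaw":255},
  {"dp":[95,225,130],"spin":0,"jaw":255},
  {"dp":[105,250,130],"spin":0,"jaw":255},
])

```text
time_s: 6.2
tool_pos: [0.6107, -0.0376, 0.2626]
tcp_rot: [3.141, -0.001, 1.004]
ft_force: [-1.3, 0.2, -1.2]
grip_width: 0.0349
```

Emit:
drive_tool([
  {"dp":[10,22,0],"spin":0,"jaw":255},
  {"dp":[17,40,0],"spin":0,"jaw":255},
  {"dp":[20,48,0],"spin":0,"jaw":255},
  {"dp":[20,48,0],"spin":0,"jaw":255},
  {"dp":[20,48,0],"spin":0,"jaw":255},
  {"dp":[20,48,0],"spin":0,"jaw":255},
  {"dp":[20,48,0],"spin":0,"jaw":255},
  {"dp":[20,48,0],"spin":0,"jaw":255},
])

```text
time_s: 7.2
tool_pos: [0.6301, 0.0076, 0.2617]
tcp_rot: [-3.142, -0.0, 1.001]
ft_force: [0.6, -0.4, -1.2]
grip_width: 0.0348
```

Run:
```python
from h import *
import pickle
o=arm.observe(); print(o['tool_pos'],o['tcp_rot'],o['grip_width'],o['ft_force'])
a=snap('scene','sc2.png');b=snap('top','tp2.png'); pickle.dump((a,b,o['tool_pos']),open('s2.pkl','wb'))
def crop(s,x0,y0,w,h,k): return cv2.resize(np.ascontiguousarray(s['frame'][y0:y0+h,x0:x0+w,::-1]),None,fx=k,fy=k,interpolation=cv2.INTER_CUBIC)
cv2.imwrite('pics/c2.png',np.hstack([crop(a,240,90,100,140,4),crop(b,200,120,100,140,4)]))
```

```text
[0.63013193 0.00762174 0.26169983] [-3.14154455e+00 -9.12821038e-05  1.00148917e+00] 0.03484665607159203 [ 0.59089195 -0.42175724 -1.15923248]
```

View pics/c2.png

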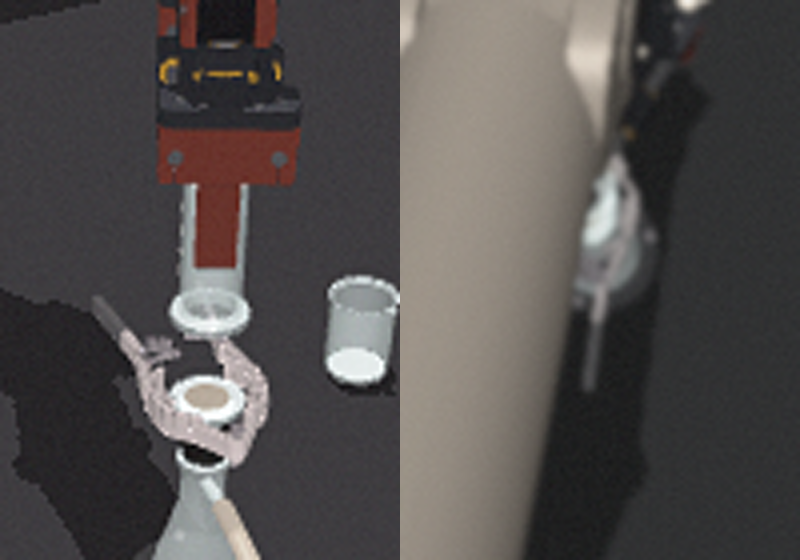

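The scene crop shows the funnel held upright about 50 mm over the seat, with the flange near (292,167) and the seat near (292,189). I'll quantify the offset.

Run:
```python
from h import *
import pickle
a,b,t=pickle.load(open('s2.pkl','rb'))
g=a['frame'].astype(int).min(2)
seat=np.array([.6305,.0085,.158])
print('seat exp',proj(a,seat)); zf=t[2]-.047+.0025
for z in(zf-.0025,zf,zf+.0025): print('foot exp',proj(a,[*seat[:2],z]))
print('tube exp',proj(a,[*seat[:2],zf+.015]), 'px/mm', a['camera_matrix'][0][0]/ (np.array(a['R'])@seat+a['t'])[2]/1000)
for r in (158,160,): print(r,g[r,278:308])
for r in range(162,176,2): print(r,g[r,278:308])
for r in range(184,194,2): print(r,g[r,274:312])
```

```text
seat exp [291.64829695 189.08877265]
foot exp [292.65153193 168.96423656]
foot exp [292.69754699 168.04119085]
foot exp [292.74371876 167.11500166]
tube exp [292.97695646 162.43633657] px/mm 0.4217361635032665
158 [ 56  62  59  61  59  58  91 124 151 158 167 172 173 178 174 174 175 169
 166 163 155 143 133  57  54  62  63  60  62  59]
160 [ 61  60  58  56  62  58  53 126 152 159 167 180 175 174 172 173 172 170
 165 160 155 143 114  53  60  58  60  58  63  62]
162 [ 59  61  61  60  59  55  67 126 153 167 180 196 196 191 208 189 192 183
 171 158 150 138 105  58  60  62  60  63  58  60]
164 [ 58  60  59  58  51 103 214 192 177 169 175 179 185 188 176 176 179 179
 177 168 178 187 142  66  57  58  58  59  62  60]
166 [ 57  58  59  55  96 226 213 200 161 168 152 157 152 176 179 152 147 163
 171 172 162 191 203 222  70  56  58  64  61  61]
168 [ 62  59  60  55 135 220 225 200 202 178 143 143 148 149 179 180 142 145
 142 142 190 202 210 220 115  54  58  61  61  59]
170 [ 58  59  61  57  71 120 173 225 224 220 224 231 233 236 240 247 238 225
 217 213 215 218 221 151  69  61  61  62  62  60]
1
[... 352 characters left out ...]
82 158 169 171 162 188 170 204 178 107  58  61  59
  59  61]
186 [ 98 149 178 173 135 163 172  59  50 154 233 229 228 226 197 173 149 150
 154 174 198 213 224 223 235 217 196 161 145 169 168 167 195  62  59  58
  59  60]
188 [ 52 141 185 149 167 188 171 149 186 226 225 226 169 155 156 157 156 159
 156 156 156 158 152 214 223 225 232 117 131 160 145 164 179  74  58  60
  59  60]
190 [ 56  50 150 143 144 193 176 137 163 221 224 253 230 158 152 155 156 154
 158 159 160 156 156 243 241 224 226 154 173 171 166 177 160  85  59  55
  61  60]
192 [ 57  54 174 151 147 160 131 191 195 181 182 237 252 252 254 243 200 200
 204 228 228 252 252 252 235 228 154 191 189 171 158 165 162  56  57  62
  60  60]
```

Centring residual is about 1 mm along the pad tangent, which matches the TCP shortfall. I correct it and lower.

Emit:
drive_tool([
  {"dp":[0.5,1,0],"spin":0,"jaw":255},
  {"dp":[0.5,1,-8],"spin":0,"jaw":255},
  {"dp":[0.5,1,-16],"spin":0,"jaw":255},
  {"dp":[0.5,1,-24],"spin":0,"jaw":255},
  {"dp":[0.5,1,-32],"spin":0,"jaw":255},
  {"dp":[0.5,1,-38],"spin":0,"jaw":255},
  {"dp":[0.5,1,-42],"spin":0,"jaw":255},
  {"dp":[0.5,1,-42],"spin":0,"jaw":255},
])

```text
time_s: 8.3
tool_pos: [0.6306, 0.0088, 0.2194]
tcp_rot: [-3.141, 0.0, 1.002]
ft_force: [1.2, 0.6, 0.1]
grip_width: 0.0348
```

Run:
```python
from h import *
import pickle
o=arm.observe(); t=o['tool_pos'];print(t,o['tcp_rot'],o['grip_width'],o['ft_force'])
a=snap('scene','sc3.png')
g=a['frame'].astype(int).min(2)
for z in(t[2]-.047,t[2]-.042): print('foot exp',proj(a,[.6305,.0085,z]))
print('seat',proj(a,[.6305,.0085,.158]))
for r in range(166,194,2): print(r,g[r,276:310])
cv2.imwrite('pics/c3.png',cv2.resize(np.ascontiguousarray(a['frame'][120:220,245:345,::-1]),None,fx=6,fy=6,interpolation=cv2.INTER_CUBIC))
```

```text
[0.63058634 0.00881873 0.21941055] [-3.14128928e+00  2.59380279e-04  1.00179186e+00] 0.03476177602929862 [1.20517473 0.64022122 0.13041631]
foot exp [291.89615909 184.11674643]
foot exp [291.98326449 182.36944313]
seat [291.64829695 189.08877265]
166 [ 57  63  59  62  60  59  58  56  57 103 141 160 107  38  42  43  44  42
  43  43  42  44  35 149 135  59  59  61  59  59  59  63  63  60]
168 [ 59  61  60  62  59  60  60  53  94 108 140 161 109  43  42  42  47  41
  43  42  43  40  41 145 114  57  62  62  58  58  64  59  62  60]
170 [ 60  60  61  61  60  63  58  56  52 117 142 164  77  40  42  42  41  39
  44  45  42  41  70 142 112  57  57  56  62  62  62  57  58  62]
172 [ 62  58  63  62  62  58  63  58  93 122 151 163  79  43  46  45  46  44
  46  43  46  41  70 139 106  58  61  60  59  58  63  61  59  63]
174 [ 75  96  97  69 102  84  73  54  89 124 162 170 174 183 182 185 186 181
 182 175 173 159 152 140  89  56  60  59  60  59  57  59  57  61]
176 [ 84 114 130 121 121 131 130  47  52 125 151 157 165 171 172 175 172 180
 179 181 173 167 152 137  70  55  60  60  62  61  57  61  60 
[... 448 characters left out ...]
72 166 173  62  80 164 224 216 215 224 212 225 221 224 224 208
 204 169 203 224 213 233 242 226 186 168 205 177 108  58  59  60]
186 [179 175 135 162 172  61  47 158 205 232 252 246 240 241 235 236 237 236
 231 231 241 237 252 227 171 155 148 171 169 165 196  63  58  60]
188 [183 146 167 189 171 149 188 226 225 224 175 171 172 175 174 201 201 203
 177 174 172 201 211 219 234 114 136 160 146 161 179  80  56  57]
190 [153 140 145 192 174 139 164 220 223 253 230 155 151 154 156 153 154 156
 155 155 157 243 241 225 228 155 171 169 168 179 160  81  57  59]
192 [175 151 149 161 129 191 193 181 182 237 251 252 254 243 199 200 204 229
 227 252 251 252 235 228 158 188 189 172 159 165 160  58  57  61]
```

View pics/c3.png

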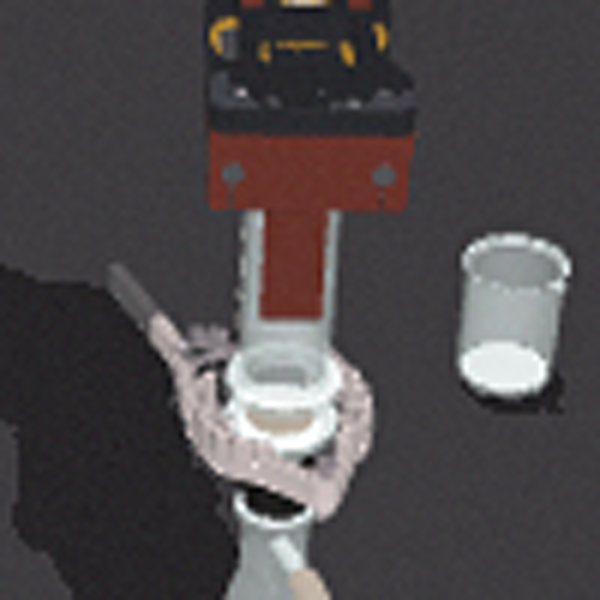

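The funnel is entering between the clamp sides, flange centred at column ≈292.0 against 291.9 expected. I lower slowly to contact.

Emit:
drive_tool([
  {"dp":[0,0,-4],"spin":0,"jaw":255},
  {"dp":[0,0,-8],"spin":0,"jaw":255},
  {"dp":[0,0,-11],"spin":0,"jaw":255},
  {"dp":[0,0,-12],"spin":0,"jaw":255},
  {"dp":[0,0,-13],"spin":0,"jaw":255},
  {"dp":[0,0,-13.5],"spin":0,"jaw":255},
  {"dp":[0,0,-14],"spin":0,"jaw":255},
  {"dp":[0,0,-14],"spin":0,"jaw":255},
])

```text
time_s: 9.35
tool_pos: [0.6307, 0.0088, 0.2057]
tcp_rot: [3.142, -0.0, 1.002]
ft_force: [0.2, 0.4, -0.5]
grip_width: 0.0345
```

Emit:
drive_tool([
  {"dp":[0,0,-0.3],"spin":0,"jaw":255},
  {"dp":[0,0,-0.6],"spin":0,"jaw":255},
  {"dp":[0,0,-0.8],"spin":0,"jaw":255},
  {"dp":[0,0,-1],"spin":0,"jaw":255},
  {"dp":[0,0,-1],"spin":0,"jaw":255},
  {"dp":[0,0,-1],"spin":0,"jaw":255},
  {"dp":[0,0,-1],"spin":0,"jaw":255},
  {"dp":[0,0,-1],"spin":0,"jaw":255},
])

```text
time_s: 10.35
tool_pos: [0.6307, 0.0088, 0.2047]
tcp_rot: [3.142, -0.0, 1.002]
ft_force: [-0.3, 0.1, -0.3]
grip_width: 0.0346
```

Emit:
drive_tool([
  {"dp":[0,0,-0.3],"spin":0,"jaw":255},
  {"dp":[0,0,-0.6],"spin":0,"jaw":255},
  {"dp":[0,0,-0.8],"spin":0,"jaw":255},
  {"dp":[0,0,-1],"spin":0,"jaw":255},
  {"dp":[0,0,-1],"spin":0,"jaw":255},
  {"dp":[0,0,-1],"spin":0,"jaw":255},
  {"dp":[0,0,-1],"spin":0,"jaw":255},
  {"dp":[0,0,-1],"spin":0,"jaw":255},
])

```text
time_s: 11.35
tool_pos: [0.6308, 0.0088, 0.2045]
tcp_rot: [3.142, -0.001, 1.002]
ft_force: [-2.3, 0.4, 6.7]
grip_width: 0.0342
```

Run:
```python
from h import *
a=snap('scene','sc4.png')
cv2.imwrite('pics/c4.png',cv2.resize(np.ascontiguousarray(a['frame'][150:210,260:325,::-1]),None,fx=9,fy=9,interpolation=cv2.INTER_CUBIC))
for i in range(4): print(arm.observe()['ft_force']); snap('scene')
```

```text
[-2.8709842   0.70698976  5.94622161]
[-2.49903741  1.04847305  7.46442339]
[-2.85113745  1.42381765  6.72680158]
[-2.17547748  0.15734052  6.86992288]
```

View pics/c4.png

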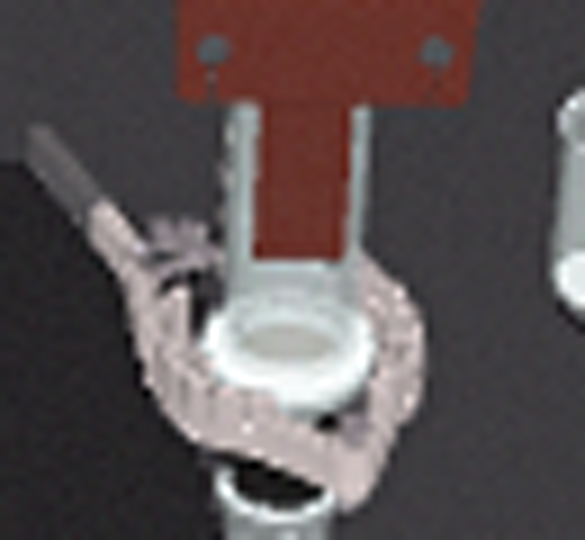

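Contact on the seat: 6.7 N, foot at 0.1575 m, flange concentric in the picture. I ease up 0.4 mm, open, then rise.

Emit:
drive_tool([
  {"dp":[0,0,0.4],"spin":0,"jaw":255},
  {"dp":[0,0,0.4],"spin":0,"jaw":140},
  {"dp":[0,0,0.4],"spin":0,"jaw":120},
  {"dp":[0,0,0.4],"spin":0,"jaw":80},
  {"dp":[0,0,0.4],"spin":0,"jaw":40},
  {"dp":[0,0,0.4],"spin":0,"jaw":0},
  {"dp":[0,0,0.4],"spin":0,"jaw":0},
  {"dp":[0,0,0.4],"spin":0,"jaw":0},
])

```text
time_s: 12.6
tool_pos: [0.6307, 0.0088, 0.2041]
tcp_rot: [3.142, -0.0, 1.002]
ft_force: [0.3, 0.3, 0.6]
grip_width: 0.0877
```

Emit:
drive_tool([
  {"dp":[0,0,10],"spin":0,"jaw":0},
  {"dp":[0,0,30],"spin":0,"jaw":0},
  {"dp":[0,0,60],"spin":0,"jaw":0},
  {"dp":[0,0,90],"spin":0,"jaw":0},
  {"dp":[-30,0,100],"spin":0,"jaw":0},
  {"dp":[-70,0,100],"spin":0,"jaw":0},
  {"dp":[-120,0,100],"spin":0,"jaw":0},
  {"dp":[-150,0,100],"spin":0,"jaw":0},
])

```text
time_s: 13.6
tool_pos: [0.4792, 0.0082, 0.3053]
tcp_rot: [3.141, -0.002, 1.001]
ft_force: [-0.3, 0.7, 0.1]
grip_width: 0.0877
```

Run:
```python
from h import *
import pickle
o=arm.observe(); print(o['tool_pos'],o['tcp_rot'],o['joint_positions'])
a=snap('scene','sc5.png'); b=snap('top'); pickle.dump((a,b),open('s5.pkl','wb'))
c=lambda s,x,y:cv2.resize(np.ascontiguousarray(s['frame'][y:y+75,x:x+66,::-1]),None,fx=6,fy=6,interpolation=cv2.INTER_CUBIC)
cv2.imwrite('pics/c5.png',np.hstack([c(a,260,130),c(b,210,140)]))
g=a['frame'].astype(int).min(2)
print('exp rim',proj(a,[.6305,.0085,.248]),proj(b,[.6305,.0085,.248]))
for r in range(144,186,3): print(r,g[r,278:308])
```

```text
[0.47919576 0.00818894 0.30528307] [ 3.14149885e+00 -1.89298378e-03  1.00099586e+00] [-0.80022663  0.05801361  0.69724559  1.93622655 -0.04217101  1.15994216
 -0.65680673]
exp rim [293.27756661 156.40620418] [243.58865694 164.57602112]
144 [60 62 58 63 57 60 62 59 61 61 63 58 59 58 62 58 62 57 60 58 61 60 62 58
 60 63 62 57 58 61]
147 [59 60 60 61 61 60 62 60 58 60 60 61 62 59 61 62 58 61 57 63 58 60 61 57
 61 62 62 58 61 60]
150 [61 60 58 60 59 60 60 58 58 63 57 56 56 59 57 58 60 58 60 58 60 60 59 58
 61 60 59 58 60 59]
153 [ 60  61  59  61  60  60  57  52  71 108 192 255 255 252 254 244 254 255
 255 249 142  89  58  55  57  58  60  61  61  62]
156 [ 59  60  62  58  55  58  51 248 254 122 131 138 144 145 149 148 144 145
 143 141 131 117 230 255  74  54  57  61  59  60]
159 [ 59  64  58  59  63  59  55  84 137 212 220 200 148 149 151 150 149 149
 143 147 187 238 204  95  55  55  59  60  58  62]
162 [ 59  59  64  62  59  58  56  88 132 153 163 171 174 173 173 171 169 168
 169 163 156 152 137  70  59  62  59  63  60  60]
165 [ 61  58  60  60  60  57  57 146 137 158 160 168 176 182 178 173 173 170
 166 161 156 146 135  68  60  58  57  63  61  61]
168 [ 59  61  60  59  60  57  75 186 139 155 162 167 171 177 184 184 172 168
 166 162 157 141 134  57  56  57  58  59  62  57]
171 [ 60  59  60  59  61  58  53 102 140 160 163 164 169 175 184 197 188 171
 167 161 154 142 110  59  62  62  60  58  60  56]
174 [ 96  69 102  84  77  54 129 121 157 168 171 178 176 179 181 181 180 177
 173 156 155 140  87  56  61  60  61  64  61  58]
177 [137 130 122 128 124 110 103 122 151 162 164 170 171 171 175 174 180 181
 171 176 158 181  90  52  57  58  59  62  57  61]
180 [133  91  93  39  53  53 108 127 152 160 163 171 170 174 172 171 176 175
 172 165 153 180 251 255 235  94  58  55  60  61]
183 [179 168 173  66  57  58  71 159 188 195 193 194 184 189 188 191 183 191
 189 177 155 160 168 255 255 255 255 210  66  55]
```

View pics/c5.png

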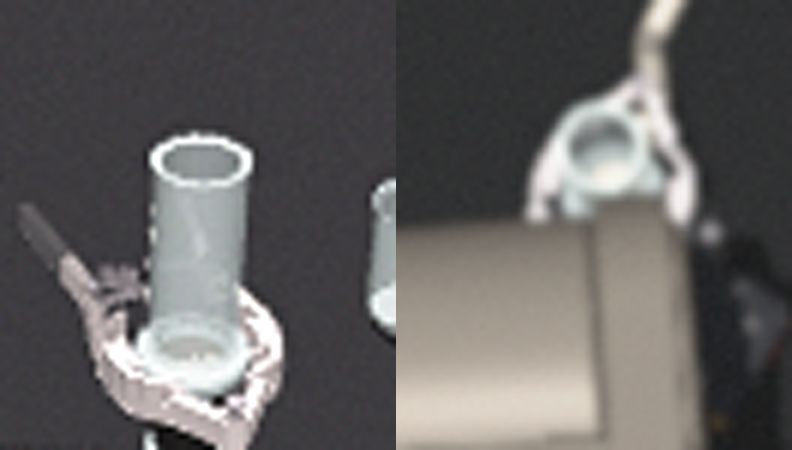

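Run:
```python
from h import *
import pickle
a,b=pickle.load(open('s5.pkl','rb'))
g=b['frame'].astype(int).min(2)
for r in range(155,176): print(r,g[r,232:260])
cv2.imwrite('pics/c6.png',cv2.resize(np.ascontiguousarray(b['frame'][148:180,225:265,::-1]),None,fx=16,fy=16,interpolation=cv2.INTER_NEAREST))
```

```text
155 [ 50  50  49  48  51  49  49  47  46  53  53  66  89 127 167 208 224 212
 194 207 217 197 150  95  52  43  48  45]
156 [ 48  48  49  50  48  49  49  55  67  87 109 128 159 199 226 230 212 180
 167 195 225 222 173 106  56  43  46  50]
157 [ 46  49  51  48  49  49  63  94 126 155 173 191 211 233 238 228 188 142
 134 176 223 231 185 110  54  39  49  49]
158 [ 50  50  49  49  48  64 103 151 185 201 203 209 212 224 228 223 191 156
 146 173 214 230 198 124  62  43  45  48]
159 [ 48  48  48  46  59  98 155 197 205 196 187 183 177 176 185 198 204 200
 198 202 219 232 221 156  84  46  46  50]
160 [ 45  45  48  52  79 140 194 210 192 169 161 157 144 132 133 155 189 220
 229 223 223 236 234 190 117  61  46  46]
161 [ 48  46  47  66 116 177 205 199 166 145 138 135 124 110 105 119 158 208
 232 222 207 225 235 220 151  79  46  47]
162 [ 48  47  55  98 165 209 205 169 139 124 122 121 118 111 110 112 133 187
 224 212 183 198 229 228 165  86  43  42]
163 [ 47  50  74 140 209 230 197 142 114 115 117 127 130 133 132 131 137 176
 217 209 171 176 215 215 166  89  44  43]
164 [ 48  62 105 175 233 238 
[... 698 characters left out ...]
229 236 226 200 196 208 217 222 228 230 235 239 240 232 220 196
 194 198 202 192 165 176 210 232 227 167]
171 [147 203 216 217 202 178 189 198 200 204 209 214 222 225 222 198 176 164
 171 180 181 171 162 189 228 239 231 171]
172 [149 197 188 167 151 155 191 204 187 173 166 167 170 168 164 146 130 126
 133 138 142 137 141 189 232 240 231 171]
173 [153 197 172 121 103 136 192 207 192 166 146 130 119 114 111 106  98 101
 101 105 106 105 126 188 231 238 226 163]
174 [171 210 185 126  95 125 180 202 194 168 143 117 104  97  97  96  99  97
  97  98  97 100 121 177 228 237 214 147]
175 [179 208 193 141  99 112 152 174 170 154 137 114 103 101 102 101 103 103
 102 103 105 103 119 161 212 228 192 126]
```

View pics/c6.png

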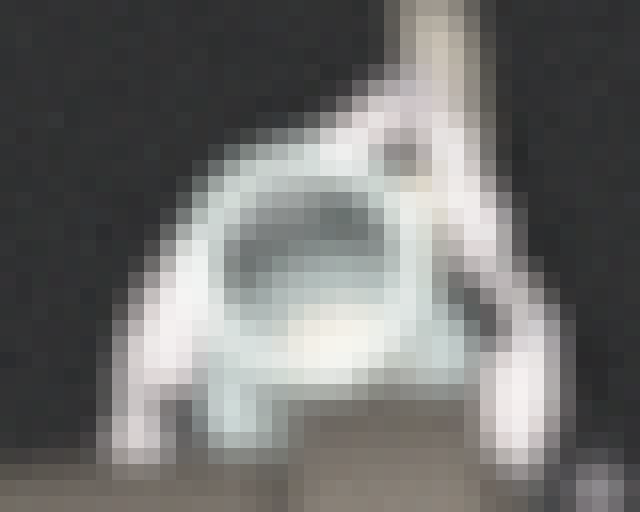

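Both views put the rim centre within about 1 mm of the seat axis (scene column 293.2 against 293.3, top 243.8/164.3 against 243.6/164.6), and the funnel is upright. Next I turn the jaws across the handles and go above clamp_grip.

Emit:
drive_tool([
  {"dp":[7,3,0],"spin":-0.16,"jaw":0},
  {"dp":[14,6,0],"spin":-0.32,"jaw":0},
  {"dp":[21,9,0],"spin":-0.48,"jaw":0},
  {"dp":[28,12,0],"spin":-0.64,"jaw":0},
  {"dp":[36,15,0],"spin":-0.8,"jaw":0},
  {"dp":[44,18,0],"spin":-0.96,"jaw":0},
  {"dp":[52,21,0],"spin":-1.12,"jaw":0},
  {"dp":[58,23.5,0],"spin":-1.25,"jaw":0},
])

```text
time_s: 14.7
tool_pos: [0.5403, 0.0323, 0.3052]
tcp_rot: [-3.141, -0.002, -0.253]
ft_force: [0.0, -0.1, -0.6]
grip_width: 0.0881
```

Emit:
drive_tool([
  {"dp":[0,0,-20],"spin":0,"jaw":0},
  {"dp":[0,0,-50],"spin":0,"jaw":0},
  {"dp":[0,0,-80],"spin":0,"jaw":0},
  {"dp":[0,0,-105],"spin":0,"jaw":0},
  {"dp":[0,0,-115],"spin":0,"jaw":0},
  {"dp":[0,0,-115],"spin":0,"jaw":0},
  {"dp":[0,0,-115],"spin":0,"jaw":0},
  {"dp":[0,0,-115],"spin":0,"jaw":0},
])

```text
time_s: 15.7
tool_pos: [0.5394, 0.0324, 0.19]
tcp_rot: [-3.141, -0.001, -0.248]
ft_force: [-0.1, -0.0, -0.1]
grip_width: 0.088
```

Run:
```python
from h import *
o=arm.observe(); print(o['tool_pos'],o['tcp_rot'])
a=snap('scene','sc7.png'); b=snap('top')
c=lambda s,x,y:cv2.resize(np.ascontiguousarray(s['frame'][y:y+90,x:x+66,::-1]),None,fx=6,fy=6,interpolation=cv2.INTER_CUBIC)
cv2.imwrite('pics/c7.png',np.hstack([c(a,250,105),c(b,205,150)]))
```

```text
[0.53936567 0.03237082 0.18999283] [-3.14066026e+00 -1.40965737e-03 -2.48120718e-01]
```

View pics/c7.png

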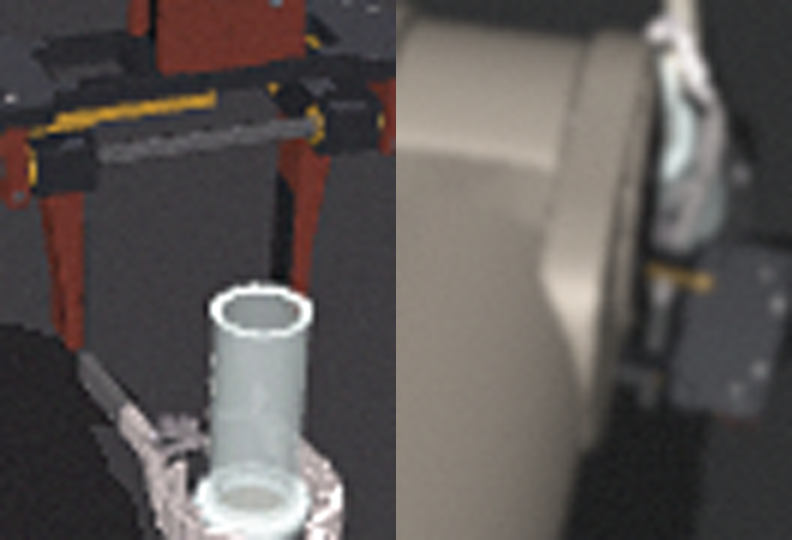

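The fingers straddle the handles; the near finger tip is at scene ≈(262,162), just outside the near sleeve. I lower them around the handles.

Emit:
drive_tool([
  {"dp":[-0.7,-0.3,-6],"spin":0,"jaw":0},
  {"dp":[-0.7,-0.3,-14],"spin":0,"jaw":0},
  {"dp":[-0.7,-0.3,-22],"spin":0,"jaw":0},
  {"dp":[-0.7,-0.3,-30],"spin":0,"jaw":0},
  {"dp":[-0.7,-0.3,-38],"spin":0,"jaw":0},
  {"dp":[-0.7,-0.3,-46],"spin":0,"jaw":0},
  {"dp":[-0.7,-0.3,-51],"spin":0,"jaw":0},
  {"dp":[-0.7,-0.3,-51],"spin":0,"jaw":0},
])

```text
time_s: 16.8
tool_pos: [0.5378, 0.0319, 0.1377]
tcp_rot: [3.141, 0.0, -0.248]
ft_force: [1.0, -0.3, 0.1]
grip_width: 0.0879
```

Emit:
drive_tool([
  {"dp":[0,0,0],"spin":0,"jaw":10},
  {"dp":[0,0,0],"spin":0,"jaw":20},
  {"dp":[0,0,0],"spin":0,"jaw":30},
  {"dp":[0,0,0],"spin":0,"jaw":40},
  {"dp":[0,0,0],"spin":0,"jaw":45},
  {"dp":[0,0,0],"spin":0,"jaw":48},
  {"dp":[0,0,0],"spin":0,"jaw":48},
  {"dp":[0,0,0],"spin":0,"jaw":48},
], newtons=22)

```text
time_s: 17.8
tool_pos: [0.5379, 0.0323, 0.1381]
tcp_rot: [-3.141, 0.0, -0.248]
ft_force: [0.2, 2.5, 0.4]
grip_width: 0.0712
```

```bash
cat > look.py <<'E'
from h import *
import sys
o=arm.observe(); print(round(o['time_s'],2),np.round(o['tool_pos'],4),np.round(o['ft_force'],1),round(o['grip_width'],4))
a=snap('scene')
cv2.imwrite('pics/%s.png'%sys.argv[1],cv2.resize(np.ascontiguousarray(a['frame'][130:210,245:325,::-1]),None,fx=7,fy=7,interpolation=cv2.INTER_CUBIC))
E
python3 look.py d1
```

```text
17.8 [0.5379 0.0323 0.1381] [0.2 2.5 0.4] 0.0712
```

View pics/d1.png

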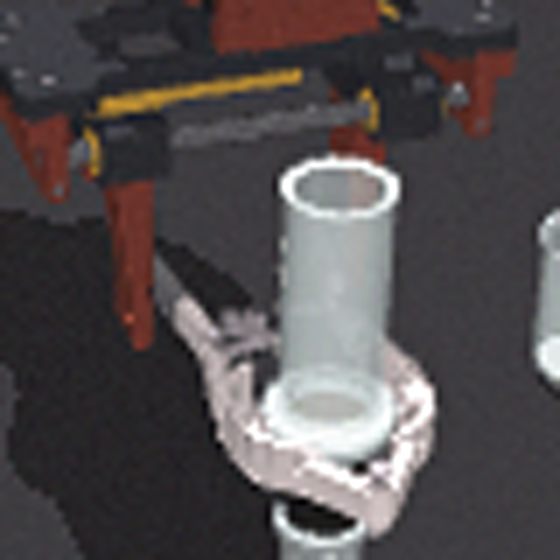

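Emit:
drive_tool([
  {"dp":[0.4,1.5,0],"spin":0,"jaw":48},
  {"dp":[0.4,1.5,0],"spin":0,"jaw":48},
  {"dp":[0.4,1.5,0],"spin":0,"jaw":48},
  {"dp":[0.4,1.5,0],"spin":0,"jaw":49},
  {"dp":[0.4,1.5,0],"spin":0,"jaw":50},
  {"dp":[0.4,1.5,0],"spin":0,"jaw":51},
  {"dp":[0.4,1.5,0],"spin":0,"jaw":52},
  {"dp":[0.4,1.5,0],"spin":0,"jaw":52},
])

```text
time_s: 18.85
tool_pos: [0.5383, 0.0335, 0.138]
tcp_rot: [3.142, 0.0, -0.248]
ft_force: [-2.4, 0.2, 1.2]
grip_width: 0.0698
```

```bash
python3 look.py d2;python3 look.py d2
```

```text
18.85 [0.5383 0.0335 0.138 ] [-2.4  0.2  1.2] 0.0698
18.9 [0.5383 0.0335 0.138 ] [-2.1  0.4  1.3] 0.07
```

Emit:
drive_tool([
  {"dp":[0,0,0],"spin":0,"jaw":55},
  {"dp":[0,0,0],"spin":0,"jaw":58},
  {"dp":[0,0,0],"spin":0,"jaw":61},
  {"dp":[0,0,0],"spin":0,"jaw":64},
  {"dp":[0,0,0],"spin":0,"jaw":67},
  {"dp":[0,0,0],"spin":0,"jaw":70},
  {"dp":[0,0,0],"spin":0,"jaw":70},
  {"dp":[0,0,0],"spin":0,"jaw":70},
])

```text
time_s: 19.95
tool_pos: [0.5381, 0.0335, 0.1379]
tcp_rot: [3.141, 0.001, -0.248]
ft_force: [-3.6, 0.3, -0.2]
grip_width: 0.0635
```

```bash
python3 look.py d3
```

```text
19.95 [0.5381 0.0335 0.1379] [-3.6  0.3 -0.2] 0.0635
```

View pics/d3.png

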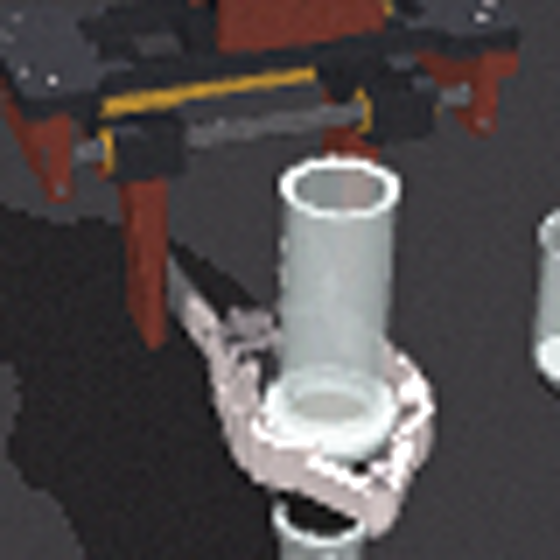

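The near handle is moving in with the finger. I continue with small closing steps, checking width and catch each time.

Emit:
drive_tool([
  {"dp":[0,0,0],"spin":0,"jaw":72},
  {"dp":[0,0,0],"spin":0,"jaw":74},
  {"dp":[0,0,0],"spin":0,"jaw":76},
  {"dp":[0,0,0],"spin":0,"jaw":78},
  {"dp":[0,0,0],"spin":0,"jaw":80},
  {"dp":[0,0,0],"spin":0,"jaw":82},
  {"dp":[0,0,0],"spin":0,"jaw":82},
  {"dp":[0,0,0],"spin":0,"jaw":82},
])

```text
time_s: 21.0
tool_pos: [0.5383, 0.0335, 0.138]
tcp_rot: [3.141, 0.0, -0.248]
ft_force: [-3.9, 1.4, -1.2]
grip_width: 0.0592
```

```bash
python3 look.py d4
```

```text
21.0 [0.5383 0.0335 0.138 ] [-3.9  1.4 -1.2] 0.0592
```

View pics/d4.png

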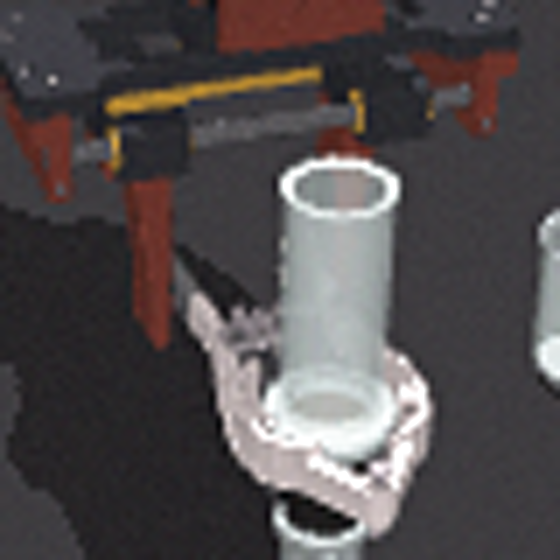

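Emit:
drive_tool([
  {"dp":[0,0,0],"spin":0,"jaw":83},
  {"dp":[0,0,0],"spin":0,"jaw":84},
  {"dp":[0,0,0],"spin":0,"jaw":85},
  {"dp":[0,0,0],"spin":0,"jaw":86},
  {"dp":[0,0,0],"spin":0,"jaw":87},
  {"dp":[0,0,0],"spin":0,"jaw":88},
  {"dp":[0,0,0],"spin":0,"jaw":88},
  {"dp":[0,0,0],"spin":0,"jaw":88},
])

```text
time_s: 22.05
tool_pos: [0.5384, 0.0335, 0.138]
tcp_rot: [3.142, 0.0, -0.248]
ft_force: [-4.7, 1.2, -1.4]
grip_width: 0.0573
```

```bash
python3 look.py d5
```

```text
22.05 [0.5384 0.0335 0.138 ] [-4.7  1.2 -1.4] 0.0573
```

View pics/d5.png

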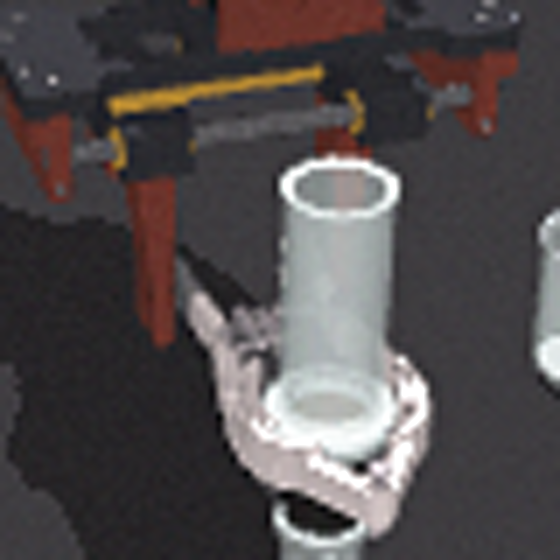

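Nothing has snapped yet. The outward Fx (-4.7 N) comes from handle contact and should vanish at the snap.

Emit:
drive_tool([
  {"dp":[0,0,0],"spin":0,"jaw":89},
  {"dp":[0,0,0],"spin":0,"jaw":90},
  {"dp":[0,0,0],"spin":0,"jaw":91},
  {"dp":[0,0,0],"spin":0,"jaw":92},
  {"dp":[0,0,0],"spin":0,"jaw":93},
  {"dp":[0,0,0],"spin":0,"jaw":94},
  {"dp":[0,0,0],"spin":0,"jaw":94},
  {"dp":[0,0,0],"spin":0,"jaw":94},
])

```text
time_s: 23.1
tool_pos: [0.5383, 0.0335, 0.138]
tcp_rot: [3.142, 0.0, -0.248]
ft_force: [-5.0, 1.3, -2.1]
grip_width: 0.0555
```

Emit:
drive_tool([
  {"dp":[0,0,0],"spin":0,"jaw":95},
  {"dp":[0,0,0],"spin":0,"jaw":95},
  {"dp":[0,0,0],"spin":0,"jaw":96},
  {"dp":[0,0,0],"spin":0,"jaw":96},
  {"dp":[0,0,0],"spin":0,"jaw":97},
  {"dp":[0,0,0],"spin":0,"jaw":97},
  {"dp":[0,0,0],"spin":0,"jaw":98},
  {"dp":[0,0,0],"spin":0,"jaw":98},
])

```text
time_s: 24.1
tool_pos: [0.5384, 0.0335, 0.1381]
tcp_rot: [-3.142, 0.0, -0.248]
ft_force: [-4.8, 0.5, -0.1]
grip_width: 0.0542
```

```bash
python3 look.py d6
```

```text
24.1 [0.5384 0.0335 0.1381] [-4.8  0.5 -0.1] 0.0542
```

View pics/d6.png

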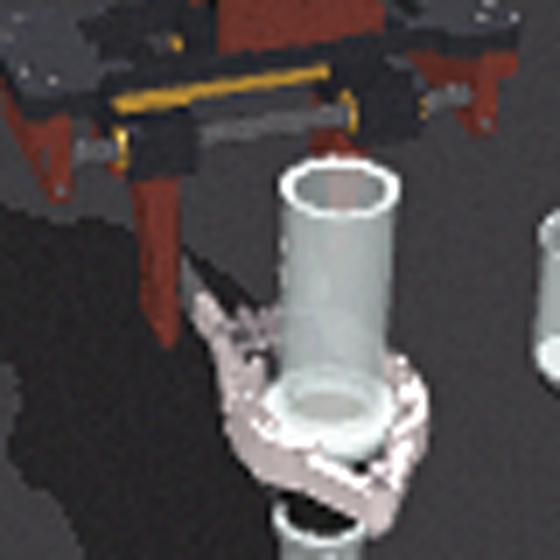

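Emit:
drive_tool([
  {"dp":[0,0,0],"spin":0,"jaw":99},
  {"dp":[0,0,0],"spin":0,"jaw":99},
  {"dp":[0,0,0],"spin":0,"jaw":100},
  {"dp":[0,0,0],"spin":0,"jaw":100},
  {"dp":[0,0,0],"spin":0,"jaw":101},
  {"dp":[0,0,0],"spin":0,"jaw":101},
  {"dp":[0,0,0],"spin":0,"jaw":102},
  {"dp":[0,0,0],"spin":0,"jaw":102},
])

```text
time_s: 25.15
tool_pos: [0.5383, 0.0335, 0.1381]
tcp_rot: [-3.142, 0.0, -0.248]
ft_force: [-5.4, 0.3, -0.3]
grip_width: 0.0527
```

Emit:
drive_tool([
  {"dp":[0,0,0],"spin":0,"jaw":103},
  {"dp":[0,0,0],"spin":0,"jaw":103},
  {"dp":[0,0,0],"spin":0,"jaw":104},
  {"dp":[0,0,0],"spin":0,"jaw":104},
  {"dp":[0,0,0],"spin":0,"jaw":105},
  {"dp":[0,0,0],"spin":0,"jaw":105},
  {"dp":[0,0,0],"spin":0,"jaw":106},
  {"dp":[0,0,0],"spin":0,"jaw":106},
])

```text
time_s: 26.15
tool_pos: [0.5383, 0.0336, 0.1381]
tcp_rot: [-3.142, 0.0, -0.248]
ft_force: [-5.1, 1.4, -0.3]
grip_width: 0.0514
```

Emit:
drive_tool([
  {"dp":[0,0,0],"spin":0,"jaw":107},
  {"dp":[0,0,0],"spin":0,"jaw":107},
  {"dp":[0,0,0],"spin":0,"jaw":108},
  {"dp":[0,0,0],"spin":0,"jaw":108},
  {"dp":[0,0,0],"spin":0,"jaw":109},
  {"dp":[0,0,0],"spin":0,"jaw":109},
  {"dp":[0,0,0],"spin":0,"jaw":110},
  {"dp":[0,0,0],"spin":0,"jaw":110},
])

```text
time_s: 27.15
tool_pos: [0.5382, 0.0336, 0.1381]
tcp_rot: [-3.141, 0.001, -0.248]
ft_force: [-6.3, 1.6, -1.3]
grip_width: 0.0503
```

Emit:
drive_tool([
  {"dp":[0,0,0],"spin":0,"jaw":111},
  {"dp":[0,0,0],"spin":0,"jaw":111},
  {"dp":[0,0,0],"spin":0,"jaw":112},
  {"dp":[0,0,0],"spin":0,"jaw":112},
  {"dp":[0,0,0],"spin":0,"jaw":113},
  {"dp":[0,0,0],"spin":0,"jaw":113},
  {"dp":[0,0,0],"spin":0,"jaw":113},
  {"dp":[0,0,0],"spin":0,"jaw":113},
])

```text
time_s: 28.15
tool_pos: [0.5381, 0.0337, 0.1381]
tcp_rot: [-3.141, 0.001, -0.248]
ft_force: [-6.4, 2.1, 0.5]
grip_width: 0.0489
```

```bash
python3 look.py d7
```

```text
28.15 [0.5381 0.0337 0.1381] [-6.4  2.1  0.5] 0.0489
```

View pics/d7.png

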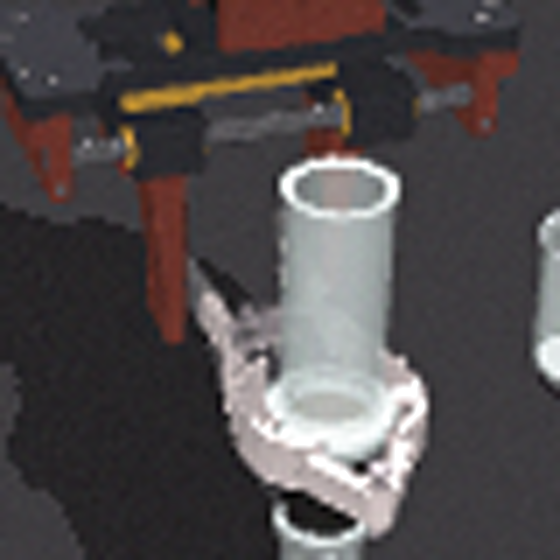

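Still squeezing on: the catch arm is over the keeper and there is no snap yet.

Emit:
drive_tool([
  {"dp":[0,0,0],"spin":0,"jaw":114},
  {"dp":[0,0,0],"spin":0,"jaw":114},
  {"dp":[0,0,0],"spin":0,"jaw":115},
  {"dp":[0,0,0],"spin":0,"jaw":115},
  {"dp":[0,0,0],"spin":0,"jaw":116},
  {"dp":[0,0,0],"spin":0,"jaw":116},
  {"dp":[0,0,0],"spin":0,"jaw":116},
  {"dp":[0,0,0],"spin":0,"jaw":116},
])

```text
time_s: 29.2
tool_pos: [0.538, 0.0338, 0.138]
tcp_rot: [-3.141, 0.001, -0.248]
ft_force: [-6.1, 2.2, 0.6]
grip_width: 0.048
```

Emit:
drive_tool([
  {"dp":[0,0,0],"spin":0,"jaw":117},
  {"dp":[0,0,0],"spin":0,"jaw":117},
  {"dp":[0,0,0],"spin":0,"jaw":118},
  {"dp":[0,0,0],"spin":0,"jaw":118},
  {"dp":[0,0,0],"spin":0,"jaw":119},
  {"dp":[0,0,0],"spin":0,"jaw":119},
  {"dp":[0,0,0],"spin":0,"jaw":119},
  {"dp":[0,0,0],"spin":0,"jaw":119},
])

```text
time_s: 30.2
tool_pos: [0.538, 0.0338, 0.138]
tcp_rot: [-3.141, 0.001, -0.248]
ft_force: [-6.0, 1.6, 1.2]
grip_width: 0.0472
```

Emit:
drive_tool([
  {"dp":[0,0,0],"spin":0,"jaw":120},
  {"dp":[0,0,0],"spin":0,"jaw":120},
  {"dp":[0,0,0],"spin":0,"jaw":121},
  {"dp":[0,0,0],"spin":0,"jaw":121},
  {"dp":[0,0,0],"spin":0,"jaw":122},
  {"dp":[0,0,0],"spin":0,"jaw":122},
  {"dp":[0,0,0],"spin":0,"jaw":122},
  {"dp":[0,0,0],"spin":0,"jaw":122},
])

```text
time_s: 31.2
tool_pos: [0.5379, 0.0339, 0.138]
tcp_rot: [-3.141, 0.001, -0.248]
ft_force: [-6.3, 2.9, 1.5]
grip_width: 0.046
```

```bash
python3 look.py d8
```

```text
31.2 [0.5379 0.0339 0.138 ] [-6.3  2.9  1.5] 0.046
```

View pics/d8.png

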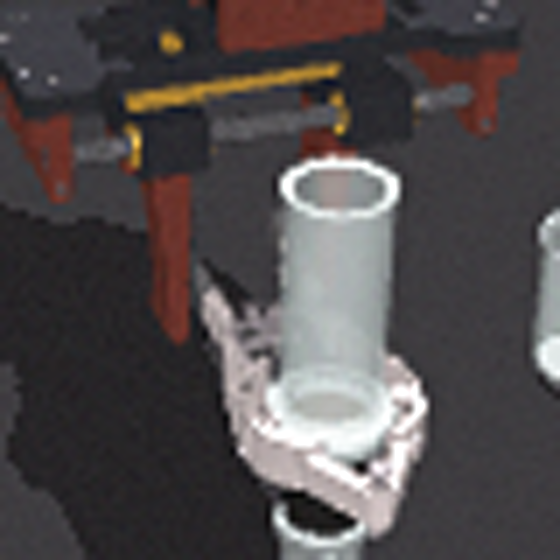

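Emit:
drive_tool([
  {"dp":[0,0,0],"spin":0,"jaw":123},
  {"dp":[0,0,0],"spin":0,"jaw":123},
  {"dp":[0,0,0],"spin":0,"jaw":124},
  {"dp":[0,0,0],"spin":0,"jaw":124},
  {"dp":[0,0,0],"spin":0,"jaw":125},
  {"dp":[0,0,0],"spin":0,"jaw":125},
  {"dp":[0,0,0],"spin":0,"jaw":126},
  {"dp":[0,0,0],"spin":0,"jaw":126},
])

```text
time_s: 32.25
tool_pos: [0.5378, 0.034, 0.1381]
tcp_rot: [-3.141, 0.001, -0.247]
ft_force: [-6.6, 1.9, 1.0]
grip_width: 0.0445
```

Emit:
drive_tool([
  {"dp":[0,0,0],"spin":0,"jaw":127},
  {"dp":[0,0,0],"spin":0,"jaw":127},
  {"dp":[0,0,0],"spin":0,"jaw":128},
  {"dp":[0,0,0],"spin":0,"jaw":128},
  {"dp":[0,0,0],"spin":0,"jaw":129},
  {"dp":[0,0,0],"spin":0,"jaw":129},
  {"dp":[0,0,0],"spin":0,"jaw":130},
  {"dp":[0,0,0],"spin":0,"jaw":130},
])

```text
time_s: 33.25
tool_pos: [0.5385, 0.0335, 0.1381]
tcp_rot: [3.142, -0.0, -0.248]
ft_force: [-0.1, 0.2, 0.1]
grip_width: 0.0434
```

The force dropped to zero and the TCP relaxed, so the catch has snapped. I open at once.

Emit:
drive_tool([
  {"dp":[0,0,0],"spin":0,"jaw":110},
  {"dp":[0,0,0],"spin":0,"jaw":80},
  {"dp":[0,0,0],"spin":0,"jaw":50},
  {"dp":[0,0,0],"spin":0,"jaw":20},
  {"dp":[0,0,0],"spin":0,"jaw":0},
  {"dp":[0,0,0],"spin":0,"jaw":0},
  {"dp":[0,0,0],"spin":0,"jaw":0},
  {"dp":[0,0,0],"spin":0,"jaw":0},
])

```text
time_s: 34.25
tool_pos: [0.5384, 0.0335, 0.1381]
tcp_rot: [3.142, -0.0, -0.248]
ft_force: [0.7, 0.1, 0.0]
grip_width: 0.0882
```

```bash
python3 look.py d9
```

```text
34.25 [0.5384 0.0335 0.1381] [0.7 0.1 0. ] 0.0882
```

View pics/d9.png

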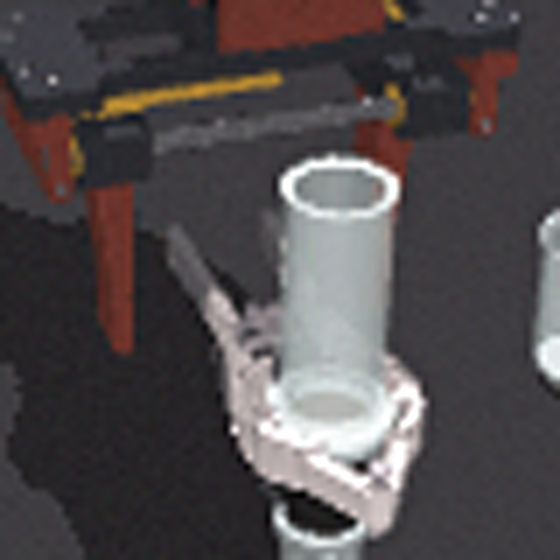

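With the fingers open, the handle stays closed (near tip at scene ≈(270,164)), so it is latched. I rise straight up and move clear, then verify.

Emit:
drive_tool([
  {"dp":[0,0,15],"spin":0,"jaw":0},
  {"dp":[0,0,40],"spin":0,"jaw":0},
  {"dp":[0,0,80],"spin":0,"jaw":0},
  {"dp":[0,0,120],"spin":0,"jaw":0},
  {"dp":[0,0,160],"spin":0,"jaw":0},
  {"dp":[-20,40,170],"spin":0,"jaw":0},
  {"dp":[-40,90,170],"spin":0,"jaw":0},
  {"dp":[-60,140,170],"spin":0,"jaw":0},
])

```text
time_s: 35.3
tool_pos: [0.478, 0.1745, 0.3094]
tcp_rot: [-3.14, -0.001, -0.249]
ft_force: [1.1, 0.1, -0.3]
grip_width: 0.0876
```

Emit:
drive_tool([
  {"dp":[-15,50,0],"spin":0,"jaw":0},
  {"dp":[-30,100,0],"spin":0,"jaw":0},
  {"dp":[-45,150,0],"spin":0,"jaw":0},
  {"dp":[-60,200,0],"spin":0,"jaw":0},
  {"dp":[-75,240,0],"spin":0,"jaw":0},
  {"dp":[-75,240,0],"spin":0,"jaw":0},
  {"dp":[-75,240,0],"spin":0,"jaw":0},
  {"dp":[-75,240,0],"spin":0,"jaw":0},
])

```text
time_s: 36.3
tool_pos: [0.4044, 0.4119, 0.3086]
tcp_rot: [-3.141, -0.0, -0.251]
ft_force: [-1.1, -0.8, -0.3]
grip_width: 0.0881
```

Run:
```python
from h import *
a=snap('scene','fs.png'); b=snap('top','ft.png')
c=lambda s,x,y:cv2.resize(np.ascontiguousarray(s['frame'][y:y+75,x:x+66,::-1]),None,fx=6,fy=6,interpolation=cv2.INTER_CUBIC)
cv2.imwrite('pics/f.png',np.hstack([c(a,260,140),c(b,210,145)]))
print(proj(a,[.6305,.0085,.248]),proj(b,[.6305,.0085,.248]))
g=a['frame'].astype(int).min(2); print(g[156,280:306])
g=b['frame'].astype(int).min(2)
for (x0,x1) in((215,240),(240,262)):
  for r in(203,206,209):
    w=np.clip(g[r,x0:x1]-70,0,None); u=(w*np.arange(x0,x1)).sum()/max(w.sum(),1); print(r,round(u,1),w.max(),np.round(onz(b,u,r,.165)[:2],4))
```

```text
[293.27756661 156.40620418] [243.58865694 164.57602112]
[ 61  60  61  57  49 249 254 121 133 140 144 146 149 146 146 146 142 140
 132 116 229 255  75  56  60  61]
203 230.0 61 [0.5445 0.0493]
206 229.0 62 [0.5364 0.0518]
209 228.1 64 [0.5283 0.054 ]
203 243.6 55 [0.5445 0.0128]
206 242.7 61 [0.5364 0.0149]
209 241.9 59 [0.5284 0.017 ]
```

View pics/f.png

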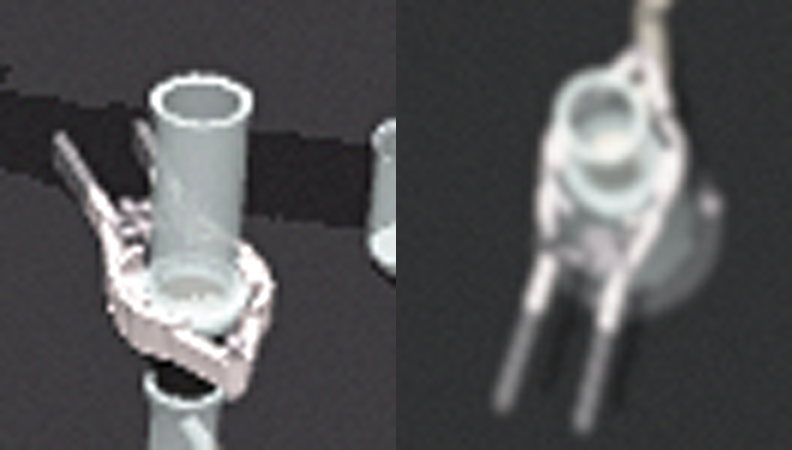

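View pics/ft.png

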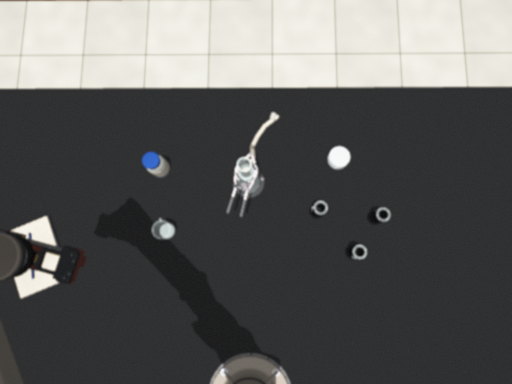

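The last views show the handles held parallel about 42 mm apart (≈0.09 rad), the funnel rim where it was set, and the bystanders at their starting pixels. I hand in.

```bash
python3 -c "
from bench import arm
print(arm.hand_in())"
```

```text
the job is handed in; nothing more can be done
None
```

The funnel is standing on the filter seat with the clamp latched around it, and the job is handed in at about 36 s of the 72 s allowed. No verdict was reported.

- **Placing:** I gripped the clear funnel between the black look-alikes, lowered it onto the seat with about 7 N of contact, and let go. The rim centre then lay within about 1 mm of the seat axis in both views.
- **Squeezing:** I closed the handles in small steps until the force at the wrist dropped to zero, which I took as the catch snapping in. I then opened the fingers at once and drew clear.
- **Last checks:**
  - The handles stay closed by themselves, about 42 mm over their outer faces, or roughly 0.09 rad per half.
  - The funnel is upright, and its rim in the scene view is unmoved.
  - The beaker, jar and dishes are at their starting pixels.
- **Not confirmed directly:** the catch is too small in the images to see it seated in its notch. The latch is inferred from the force drop and from the handles staying in.
- **Small disagreement:** the two handles were first met about 1.5 mm off the position I had measured. I corrected this by the felt force before squeezing.

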